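Quick spin on the bench centrifuge

ROBOT

A 6-joint arm with a two-finger parallel gripper is mounted at the origin on the work surface. World frame = base frame: x ahead of the robot, y to its left, z up, the work surface at z = 0. Lengths are in m, angles in rad, forces in N, time in s.
With the tool pointing down it reaches from about 0.425 to 0.95 m from the base axis. Payload 3.5 kg.
Tool frame: the origin (TCP) lies at the very end of the fingers, on their centre line; the grasp point (between the pads) lies 19 mm behind it; y points along the fingers, z is the direction in which the jaws open and shut, and the axes are right-handed (so a half turn about y gives the same grasp; the last joint's range is limited). The gripper opens to 85 mm and grips with 20 to 120 N. Pads are 22 mm wide; open, the fingers measure 114 mm over their backs; the gripper's body (76 mm by 85 mm) begins 54 mm behind the grasp point. The pads swing forward as they close: fully open they stand 13 mm farther back than shut.
Start: joints at [-0.15, 0.286, 1.577, -0, 1.279, -0.15], TCP at [0.675, 0, 0.231] pointing down, gripper open.
Joint ranges: [-2.77, 2.77], [-0.9, 2.22], [0.21, 2.48], [-1.53, 4.67], [0.24, 2.81], [-2.84, 2.84]. Speed limits (rad/s): [2.79, 2.79, 3.14, 3.14, 3.14, 3.14].

INTERFACE

Orientations are given as a unit quaternion [x, y, z, w].
In Python, from plant import ctrl gives the robot as it stands. The module is installed in compiled form; this text tells all that it offers.
- The arm moves only by the tool jog_arm, never from a script. Its argument "deltas" is a list of rows, each a list of 3 entries, a list of its own where there are three numbers: the turn, a rotation vector about the tool's x, y, z in rad, then the shift along the tool's x, y, z in m, then the opening, from 0 (shut) to 1 (fully open). In form: [[[wx, wy, wz], [dx, dy, dz], gripper], ...]. A call has 1 to 10 rows; each row is the pose to reach, as a shift and turn from the pose measured when the call began, along the tool's axes at that moment; what a row does not reach only later rows make up. A row lasts 1/12 s, in which the tool goes at most 41.7 mm and 7.16 degrees, less where a joint would pass 70% of its speed; a pose out of reach is approached as far as the arm can. A call with a gripper value outside its range is refused whole. The fingers move at their own pace and stop on an object; "force" is the grip in N (left out, the last holds). Time passes only in rows, so rows that repeat a pose let the fingers close. It gives the time, the measured TCP pose, the force and the opening at its end, in the units of the state.
- ctrl.get_state(): the state, without advancing time (a new reading comes with each control period).
- ctrl.read_camera(name): name is "scene" or "side" or "wrist"; returns a dict with "pixels" (420x560x3 uint8, blue, green, red), "range_z" (420x560 float32, m along the optical axis (not along the pixel's ray), 0 where there is no reading), "fx", "fy", "cx", "cy" (pixels), "T" (4x4, takes a point from camera to world coordinates); the wrist camera has in their place "mount" (4x4, takes a point from camera to tool coordinates, whose origin is the TCP and whose axes are the tool frame's). Camera axes: x right, y up, looking along -z (the intrinsics and any distortion apply to the point x, -y, -z); pixel columns grow to the right and rows downward; lengths in m; the calibration is good to about 2 mm. The wrist camera is an equidistant fisheye: a pixel r from the principal point sees the ray r / f radians off the axis. A picture is of the moment at which its call begins: read the wrist's pose just before it.
- ctrl.sign_off(): hands the job in, once; it reports no verdict.
The state is a dict: "time": time; "qpos": joint angles; "dq": joint speeds; "joint_efforts": joint torques, N m; "eef_pos": TCP position; "tcp_rot": TCP orientation; "contact_force": force on the tool from outside, world axes, zero at the start; "wrist_torque": the same for the moment, N m; "opening": opening from 0.0 (shut) to 1.0 (fully open).
Only numpy, scipy, OpenCV 4.12 (cv2) and the standard library are available. Lean on these libraries where they do the work, as an engineer would, in place of code of your own. Each camera call takes 0.05 s, during which the arm holds its last target.

TASK

Give the tubes a quick spin in the small bench centrifuge, working with the fingertips only: switch it on by pressing in the raised end of the rocker at the left of its front panel, next push the open lid down until it is fully shut, and last press the oblong short-spin key at the right end of the panel, which runs the rotor only while it is held. Finish while still holding that key fully down. Do not press the round start/stop key beside it, and do not pick up or shove anything else on the bench.

Things in the scene. Friction and masses are not known exactly. Their poses are not given: they have to be found in the camera images.
- centrifuge: Light grey bench microcentrifuge, 260 mm deep, 226 wide, 110 high without lid, fixed. Origin: centre of its underside on the bench; x to its back (its front faces the robot), y to its left, z up. Its front 75 mm is a panel sloping 15 deg, 80 mm high at the front edge. In a row at x=-0.093 (panel 90 mm high): rocker y=+0.086, flat display y=+0.022, round key y=-0.038, oblong key y=-0.086.
- rocker (a joint): Black mains rocker, 24 mm wide, 36 mm long across the machine (along its y), in a black frame. rad: 0 off (left half, +y, raised 0.36 rad; right half level with the panel), 0.36 on (left half level, right raised). Pivots about its middle, stays where left; 2 to 4 N on the raised end. Its level half lies 5 mm above the panel's face, the frame 2.5 mm.
- rocker_raised_end (a point): Point on the rocker: upper edge of the outer (left, +y) end of the half that is raised when off, at mid width. It goes down with it, by about 6 mm.
- lid (a joint): Grey lid with a round clear window: plate 180 mm from hinge to front edge, 212 wide, 14 thick, 0.35 kg, hinged along the machine's back. rad: 0 shut (flat on the deck), positive open (front edge raised). Starts 0.6 to 0.95 open, outer face up and backwards; a stiff hinge keeps it where it is left. Pushing straight down from above on its outer face shuts it, with 1 to 8 N.
- lid_hinge (a point): Fixed point at the middle of the lid's hinge axis, 111 mm above the bench, at x = +0.125, y = 0 of the centrifuge; the hinge axis runs along the machine's y. It lies in the plane of the lid's underside.
- lid_front (a point): Point on the lid: middle of its front edge, on the outer (upper) face. 125 mm above the bench when shut, and 180 mm in front of the hinge.
- short_key (a joint): Oblong grey short-spin key at the right end of the panel, 26 mm across the machine by 16 mm, standing 8 mm proud of the panel. Value in m: 0 released, 0.004 fully down. Moves straight into the sloping panel against a spring: 0.8 N to start, 4 N fully down.
- short_key_top (a point): Centre of the top face of the oblong short-spin key (moves with it).
- run_key (a joint): Round grey start/stop key, 28 mm across, standing 8 mm proud of the panel, 48 mm to the left of the oblong key; same travel and spring. It must not be pressed. Value in m: 0 released, 0.004 fully down.
- run_key_top (a point): Centre of the top face of the round start/stop key.
- tube_rack: Bystander: white rack of small tubes, 110 x 64 mm, 44 mm high, loose on the bench close to the right of the centrifuge. Origin under its centre.
- tip_box: Bystander: grey pipette tip box with a clear lid, 122 x 84 mm, 70 mm high, loose, close to the left of the centrifuge. Origin under its centre.
- marker: Bystander: marker pen, 125 mm long, 13 mm thick, lying loose just in front of the centrifuge. Origin under its middle, x along the pen.
- wash_bottle: Bystander: translucent white wash bottle with a bent spout, 68 mm wide, 185 mm high, loose at the left. Origin under its centre.
- reagent_bottle: Bystander: white plastic bottle, 68 mm wide, 150 mm high, loose at the back left. Origin under its centre.
- beaker: Bystander: glass beaker, 68 mm wide, 90 mm high, loose at the right. Origin under its centre.
- jar: Bystander: amber glass jar with a black cap, 56 mm wide, 75 mm high, loose at the back right. Origin under its centre.
- pipette: Bystander: grey hand pipette, 255 mm long, 26 mm high, lying loose at the right. Origin under its middle, x along it.

How it is judged:
On the way, in this order (a step that is already met when the one before it is completed fails the run):
1. the rocker is switched on (over 0.28 rad) while the lid is still open (value of joint rocker above 0.28 rad and value of joint lid above 0.4 rad), for 0.1 s.
2. the lid is pushed shut (under 0.03 rad), the machine being on (value of joint lid below 0.03 rad and value of joint rocker above 0.28 rad), for 0.2 s.
3. the short-spin key is pressed down (over 2.8 mm) (value of joint short_key above 0.0028 m and value of joint lid below 0.03 rad), for 0.2 s.
At the end, for the whole second after the job is handed in: The fingers hold the oblong short-spin key at least 2.8 mm down (of 4 mm), with more than 1 N, the rocker is on (over 0.28 of 0.36 rad), the lid is shut (under 0.03 rad) and the round key is released (under 2 mm) (all of step 3 and contact force between the fingers and centrifuge above 1 N and value of joint rocker above 0.28 rad and value of joint run_key below 0.002 m); the arm keeps its last pose, push and grip.
It fails at once if the round start/stop key is pressed (over 2 mm) (value of joint run_key above 0.002 m).
It fails at once if the short-spin key is pressed (over 2 mm) while the lid is open (over 0.05 rad) (value of joint short_key above 0.002 m and value of joint lid above 0.05 rad).
It fails at once if the lid is lifted farther open (over 1.08 rad) (value of joint lid above 1.08 rad).
It fails at once if a bystander is picked up, shoved or knocked over (its origin moved more than 30 mm, or an upright one tilted over 0.4 rad) (distance of any of tube_rack, tip_box, marker, wash_bottle, reagent_bottle, beaker, jar, pipette from where it was at the start of the episode above 0.03 m or angle between any of wash_bottle, reagent_bottle, beaker, jar, tube_rack, tip_box's own z axis and vertical above 0.4 rad).
It fails at once if the centrifuge is worked with the arm or the gripper's body instead of the fingers (over 5 N) (contact force between the arm and centrifuge above 5 N).
It also fails if it takes over 54 s, if anything falls off the work surface, if the arm or the gripper's body presses on something with over 40 N, if the wrist force passes 120 N, or if a joint passes its speed limit or range.

## Working session

There is one attempt and no reset: what is moved stays moved. The work goes in short steps, Python scripts to look and compute and a tool call to move; the robot and the scene stay as the last step left them, time stands still between calls to the robot, and variables do not carry over. Pictures are saved under pics/ and viewed, and the job is handed in when it is done.

Besides the shell and the picture viewer there is one more tool, called after ">>>" in YAML: its name, and indented under it one key for each argument. jog_arm: Moves the arm, as the interface text tells. Its arguments: {"type":"object","properties":{"deltas":{"type":"array","items":{"type":"array"}},"force":{"type":"number"}},"required":["deltas"]}

```bash
mkdir -p pics
cat > h.py <<'E'
import numpy as np, cv2
from plant import ctrl
from scipy.spatial.transform import Rotation as R
def snap(n,f):
    c=ctrl.read_camera(n); cv2.imwrite('pics/'+f+'.png',c['pixels']); np.savez('pics/'+f+'.npz',**c); return c
def pts(c):
    z=c['range_z']; v,u=np.mgrid[:z.shape[0],:z.shape[1]]
    P=np.stack([(u-c['cx'])/c['fx']*z,-(v-c['cy'])/c['fy']*z,-z],-1)
    T=c['T']; return P@T[:3,:3].T+T[:3,3]
E
python3 - <<'E'
from h import *
s=ctrl.get_state(); print({k:np.round(v,3) for k,v in s.items()})
for n in ['scene','side','wrist']:
    c=snap(n,n+'0'); print(n,{k:(np.round(v,3) if np.ndim(v)<=2 else v.shape) for k,v in c.items() if k not in('pixels','range_z')})
E
```

```text
{'time': np.float64(0.0), 'qpos': array([-0.15 ,  0.287,  1.578, -0.   ,  1.279, -0.15 ]), 'dq': array([-0.001, -0.002,  0.   , -0.001, -0.   , -0.   ]), 'joint_efforts': array([-0.0000e+00, -4.0598e+01, -2.9263e+01, -0.0000e+00,  6.0000e-03,
        0.0000e+00]), 'eef_pos': array([0.674, 0.   , 0.23 ]), 'tcp_rot': array([-0.5  ,  0.501, -0.499,  0.499]), 'contact_force': array([-0.232,  0.52 , -0.769]), 'wrist_torque': array([-0.017, -0.009,  0.067]), 'opening': np.float64(0.994)}
scene {'fx': np.float64(460.442), 'fy': np.float64(460.442), 'cx': np.float64(274.655), 'cy': np.float64(213.427), 'T': array([[-0.673, -0.663,  0.329,  1.01 ],
       [ 0.74 , -0.596,  0.312,  0.464],
       [-0.01 ,  0.454,  0.891,  1.367],
       [ 0.   ,  0.   ,  0.   ,  1.   ]])}
side {'fx': np.float64(470.469), 'fy': np.float64(470.469), 'cx': np.float64(277.893), 'cy': np.float64(203.827), 'T': array([[ 0.693,  0.458, -0.556, -0.222],
       [-0.721,  0.42 , -0.552, -0.727],
       [-0.02 ,  0.783,  0.621,  0.93 ],
       [ 0.   ,  0.   ,  0.   ,  1.   ]])}
wrist {'fx': np.float64(325.192), 'fy': np.float64(325.192), 'cx': np.float64(280.851), 'cy': np.float64(210.09), 'mount': array([[-0.001, -0.954, -0.299, -0.075],
       [ 0.001,  0.299, -0.954, -0.143],
       [ 1.   , -0.001,  0.001,  0.001],
       [ 0.   ,  0.   ,  0.   ,  1.   ]])}
```

View pics/scene0.png

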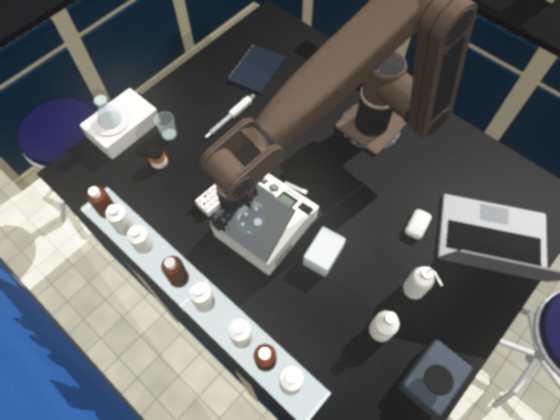

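View pics/side0.png

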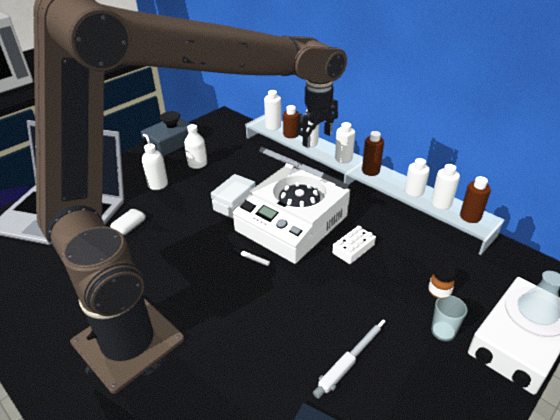

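View pics/wrist0.png

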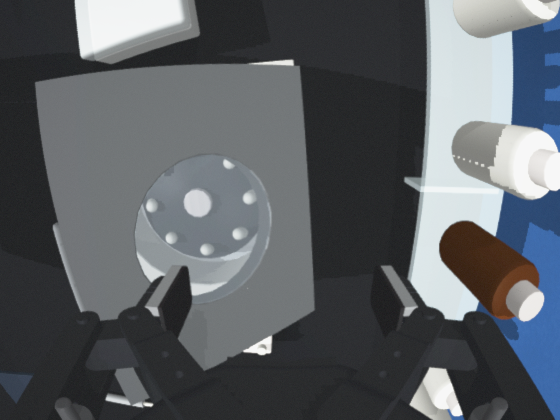

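The side view shows the centrifuge panel (rocker ~(247,206), display (266,213), round key (282,224), oblong key (296,231)). The wrist view shows the open lid under the gripper. I'll zoom in.

Run:
```python
import numpy as np,cv2
a=cv2.imread('pics/side0.png')[150:280,200:390]; cv2.imwrite('pics/side0z.png',cv2.resize(a,None,fx=4,fy=4,interpolation=cv2.INTER_CUBIC))
a=cv2.imread('pics/scene0.png')[130:290,180:360]; cv2.imwrite('pics/scene0z.png',cv2.resize(a,None,fx=3.7,fy=3.7,interpolation=cv2.INTER_CUBIC))
```

```text
(no output)
```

View pics/side0z.png

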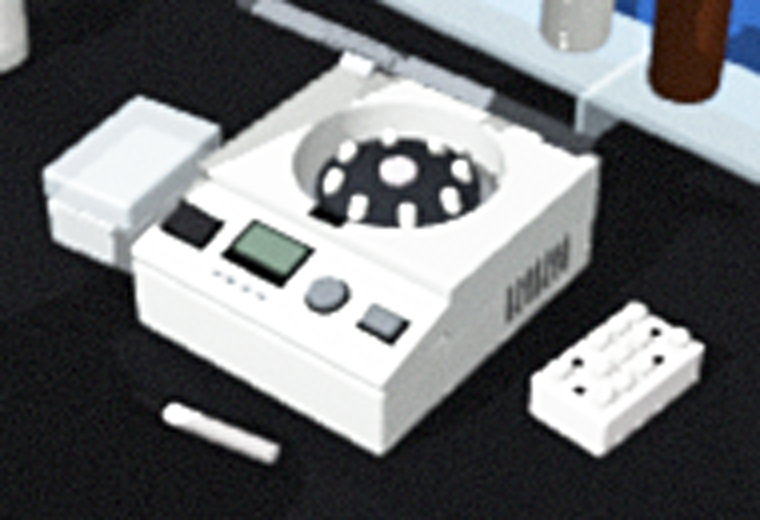

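View pics/scene0z.png

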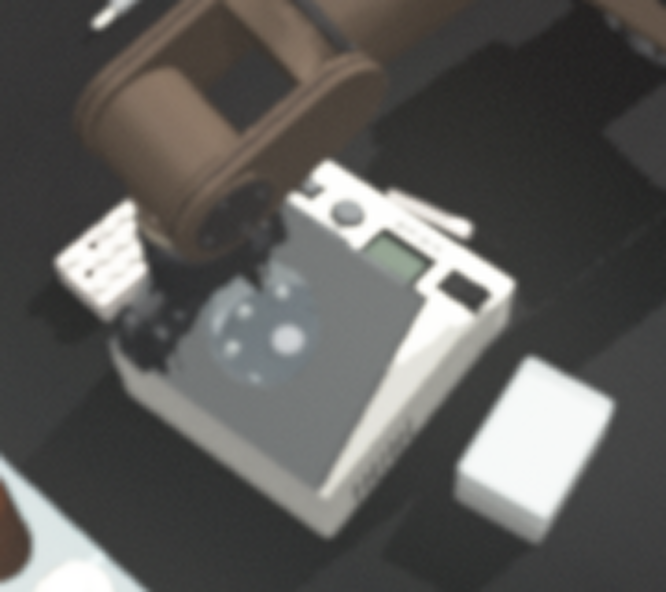

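```bash
cat >> h.py <<'E'
def ray(c,u,v):
    d=np.array([(u-c['cx'])/c['fx'],-(v-c['cy'])/c['fy'],-1.]); return c['T'][:3,3],c['T'][:3,:3]@d
def tri(rs):
    A=0;b=0
    for o,d in rs:
        d=d/np.linalg.norm(d);M=np.eye(3)-np.outer(d,d);A=A+M;b=b+M@o
    p=np.linalg.solve(A,b); return p,[np.linalg.norm(np.cross(p-o,d/np.linalg.norm(d))) for o,d in rs]
E
python3 - <<'E'
from h import *
s=dict(np.load('pics/side0.npz'));c=dict(np.load('pics/scene0.npz'))
S={'rock':(192,225),'disp':(268,251),'round':(327,293),'obl':(383,322),'FR':(383,390),'FL':(137,263)}
C={'rock':(463,290),'disp':(396,255),'round':(347,213),'FL':(513,287)}
Ps=pts(s);Pc=pts(c)
for k in S:
    u,v=S[k][0]/4+200-.4,S[k][1]/4+150-.4
    o,d=ray(s,u,v); z={'FR':.08,'FL':.08}.get(k,.095)
    print(k,'plane',np.round(o+d*(z-o[2])/d[2],4),'depth',np.round(Ps[int(round(v)),int(round(u))],4),end=' ')
    if k in C:
        u2,v2=C[k][0]/3.7+180-.4,C[k][1]/3.7+130-.4
        print('tri',*tri([(o,d),ray(c,u2,v2)]),'cd',np.round(Pc[int(round(v2)),int(round(u2))],4))
    else: print()
# lid: gray plane in scene depth
m=Pc[215:250,215:285].reshape(-1,3)
for z0 in (0,):
    sub=Pc[205:255:5,220:300:8]
    for r in sub: print(' '.join('%.3f,%.3f,%.3f'%tuple(p) for p in r))
E
```

```text
rock plane [0.4614 0.0718 0.095 ] depth [0.4601 0.0686 0.0969] tri [0.46255349 0.0741658  0.09306475] [np.float64(0.0006421057064613824), np.float64(0.0006421057064612724)] cd [0.4613 0.075  0.0923]
disp plane [0.4774 0.0113 0.095 ] depth [0.479  0.0113 0.0952] tri [0.47624427 0.01084982 0.09592656] [np.float64(0.0005194310175057197), np.float64(0.000519431017505662)] cd [0.474  0.0112 0.0903]
round plane [ 0.4727 -0.0501  0.095 ] depth [ 0.4699 -0.0514  0.097 ] tri [ 0.47293978 -0.04886573  0.09413451] [np.float64(0.0006871158060328142), np.float64(0.0006871158060328195)] cd [ 0.476  -0.0467  0.1017]
obl plane [ 0.4765 -0.098   0.095 ] depth [ 0.4752 -0.0978  0.0961] 
FR plane [ 0.4398 -0.1314  0.08  ] depth [ 0.4451 -0.1253  0.0726] 
FL plane [0.4178 0.0835 0.08  ] depth [0.4247 0.0915 0.0725] tri [0.42349382 0.09558456 0.06990203] [np.float64(0.003016431169954288), np.float64(0.0030164311699543067)] cd [ 0.3891  0.0765 -0.001 ]
0.710,-0.007,0.357 0.706,0.021,0.385 0.691,0.032,0.379 0.614,-0.033,0.191 0.601,-0.013,0.197 0.589,0.009,0.208 0.578,0.030,0.219 0.567,0.050,0.229 0.554,0.
[... 975 characters left out ...]
.125 0.682,-0.005,0.133 0.670,0.017,0.145 0.656,0.036,0.151 0.645,0.058,0.165 0.631,0.077,0.169 0.619,0.097,0.180 0.580,0.093,0.111 0.562,0.109,0.103
0.694,-0.082,-0.002 0.694,-0.036,0.068 0.691,0.003,0.123 0.678,0.023,0.132 0.664,0.043,0.139 0.652,0.064,0.152 0.641,0.085,0.163 0.628,0.105,0.171 0.593,0.104,0.112 0.560,0.109,0.063
0.707,-0.070,-0.001 0.696,-0.041,0.025 0.691,-0.003,0.077 0.688,0.033,0.128 0.675,0.053,0.136 0.661,0.072,0.142 0.651,0.095,0.160 0.633,0.109,0.153 0.603,0.114,0.107 0.560,0.110,0.024
0.720,-0.056,0.003 0.702,-0.038,-0.001 0.693,-0.006,0.035 0.688,0.029,0.083 0.684,0.061,0.127 0.671,0.081,0.137 0.659,0.102,0.148 0.631,0.107,0.106 0.603,0.114,0.068 0.565,0.115,0.001
```

>>> jog_arm:
  deltas:
    - [[0,0,0],[0,-0.04,0],0]
    - [[0,0,0],[0,-0.08,0],0]
    - [[0,0,0],[0,-0.09,-0.03],0]
    - [[0,0,0],[0,-0.09,-0.07],0]
    - [[0,0,0],[0,-0.09,-0.11],0]
    - [[0,0,0],[0,-0.09,-0.15],0]
    - [[0,0,0],[0,-0.09,-0.19],0]
    - [[0,0,0],[0,-0.09,-0.19],0]
    - [[0,0,0],[0,-0.09,-0.19],0]
  force: 40

```text
time: 0.9
eef_pos: [0.4828, 0.0004, 0.3203]
tcp_rot: [-0.5, 0.5, -0.5, 0.5]
contact_force: [0.3, -0.1, 0.6]
opening: -0.001
```

Run:
```python
from h import *
s=ctrl.get_state(); print({k:np.round(v,3) for k,v in s.items() if k in('time','eef_pos','tcp_rot','opening','contact_force')})
p=s['eef_pos'];q=s['tcp_rot']
w=snap('wrist','w1'); np.savez('pics/w1s.npz',p=p,q=q); snap('side','side1');snap('scene','scene1')
for n,(y,x) in {'side1':((150,280),(200,390)),'scene1':((130,290),(180,360))}.items():
    a=cv2.imread(f'pics/{n}.png')[slice(*y),slice(*x)]; cv2.imwrite(f'pics/{n}z.png',cv2.resize(a,None,fx=4,fy=4 if n=='side1' else 3.7,interpolation=cv2.INTER_CUBIC))
```

```text
{'time': np.float64(0.9), 'eef_pos': array([0.483, 0.   , 0.32 ]), 'tcp_rot': array([-0.5,  0.5, -0.5,  0.5]), 'contact_force': array([ 0.256, -0.138,  0.587]), 'opening': np.float64(-0.001)}
```

View pics/w1.png

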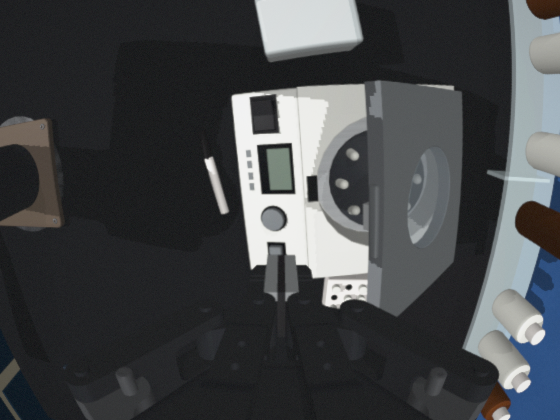

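View pics/scene1z.png

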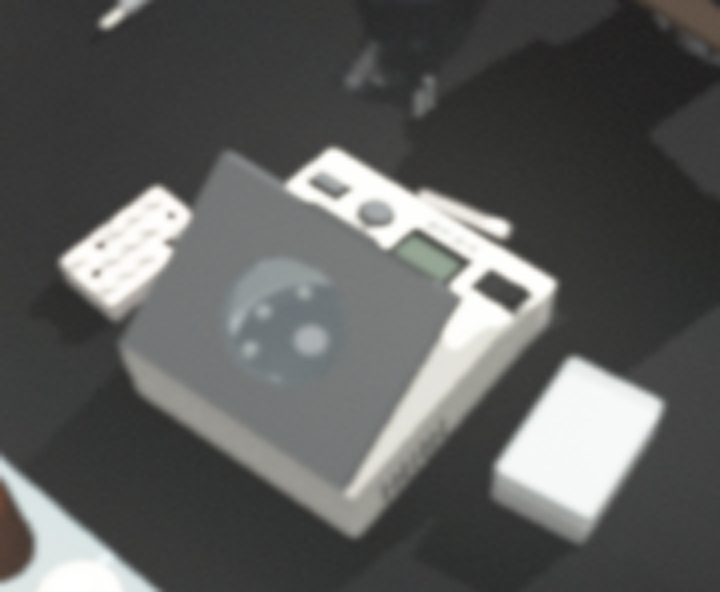

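The wrist view shows the rocker at (264,116), display (277,168), round key (273,218) and the oblong key partly hidden at (276,248). The scene view now shows all the controls and the whole lid. Next I triangulate across views.

Run:
```python
from h import *
s=dict(np.load('pics/side1.npz'));c=dict(np.load('pics/scene1.npz'));w=dict(np.load('pics/w1.npz'));st=np.load('pics/w1s.npz')
def wray(u,v):
    x,y=u-w['cx'],v-w['cy'];r=np.hypot(x,y);t=r/w['fx'];d=np.array([np.sin(t)*x/r,-np.sin(t)*y/r,-np.cos(t)])
    M=w['mount'];Q=R.from_quat(st['q']).as_matrix()
    return Q@M[:3,3]+st['p'],Q@M[:3,:3]@d
S={'rock':(192,225),'round':(327,291),'obl':(384,321)}
C={'rock':(501,291),'round':(376,213),'obl':(328,184)}
W={'rock':(264,116),'round':(273,218)}
P={}
for k in S:
    rs=[ray(s,S[k][0]/4+199.6,S[k][1]/4+149.6),ray(c,C[k][0]/4+179.6,C[k][1]/3.7+129.6)]
    if k in W: rs.append(wray(*W[k]))
    p,e=tri(rs);P[k]=p
    print(k,np.round(p,4),np.round(e,4))
    for o,d in rs: print('   plane .095',np.round(o+d*(.095-o[2])/d[2],4))
d=(P['rock']-P['obl'])[:2];yaw=np.arctan2(-d[0],d[1]);print('yaw',yaw,np.hypot(*d))
X=np.array([np.cos(yaw),np.sin(yaw)]);Y=np.array([-X[1],X[0]])
o=((P['rock']+P['obl'])/2)[:2]+.093*X;print('origin',o)
Pc=pts(c)
L=Pc[185:235,222:280].reshape(-1,3)
lx=(L[:,:2]-o)@X;ly=(L[:,:2]-o)@Y
k=(abs(abs(ly)-.075)<.02)&(L[:,2]>.14)&(lx<.09)&(lx>0.01)
a=np.polyfit(lx[k],L[k,2],1);print(k.sum(),'lid ang',np.arctan(-a[0]),'z at lx=.02',np.polyval(a,.02),'lx min',lx[(L[:,2]>.2)].min(),L[:,2].max())
```

```text
rock [0.4631 0.0731 0.0928] [0.0006 0.0024 0.0029]
   plane .095 [0.4614 0.0718 0.095 ]
   plane .095 [0.4634 0.0761 0.095 ]
   plane .095 [0.4643 0.0704 0.095 ]
round [ 0.4734 -0.0486  0.0956] [0.0006 0.0015 0.0009]
   plane .095 [ 0.4742 -0.0486  0.095 ]
   plane .095 [ 0.4724 -0.0475  0.095 ]
   plane .095 [ 0.4738 -0.0497  0.095 ]
obl [ 0.4772 -0.0968  0.0947] [0.001 0.001]
   plane .095 [ 0.4777 -0.0978  0.095 ]
   plane .095 [ 0.4766 -0.096   0.095 ]
yaw 0.08263597807404761 0.17052888948389958
origin [ 0.56285433 -0.0041868 ]
684 lid ang 0.7040920198095112 z at lx=.02 0.21730338113341285 lx min -0.014927811914339492 1.367447214977329
```

>>> jog_arm:
  deltas:
    - [[0,-0.04,0],[-0.04,0,-0.01],0]
    - [[0,-0.083,0],[-0.08,0,-0.022],0]
    - [[0,-0.083,0],[-0.087,0.03,-0.022],0]
    - [[0,-0.083,0],[-0.087,0.065,-0.022],0]
    - [[0,-0.083,0],[-0.087,0.1,-0.022],0]
    - [[0,-0.083,0],[-0.087,0.14,-0.022],0]
    - [[0,-0.083,0],[-0.087,0.17,-0.022],0]
    - [[0,-0.083,0],[-0.087,0.195,-0.022],0]
    - [[0,-0.083,0],[-0.087,0.205,-0.022],0]
    - [[0,-0.083,0],[-0.087,0.205,-0.022],0]

```text
time: 1.88
eef_pos: [0.4624, 0.087, 0.1131]
tcp_rot: [0.522, -0.481, 0.477, -0.519]
contact_force: [-0.2, 0.4, 0.1]
opening: 0.001
```

Run:
```python
from h import *
snap('wrist','w2'); snap('side','side2')
a=cv2.imread('pics/side2.png')[130:260,180:330]; cv2.imwrite('pics/side2z.png',cv2.resize(a,None,fx=4,fy=4,interpolation=cv2.INTER_CUBIC))
```

```text
(no output)
```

View pics/side2z.png

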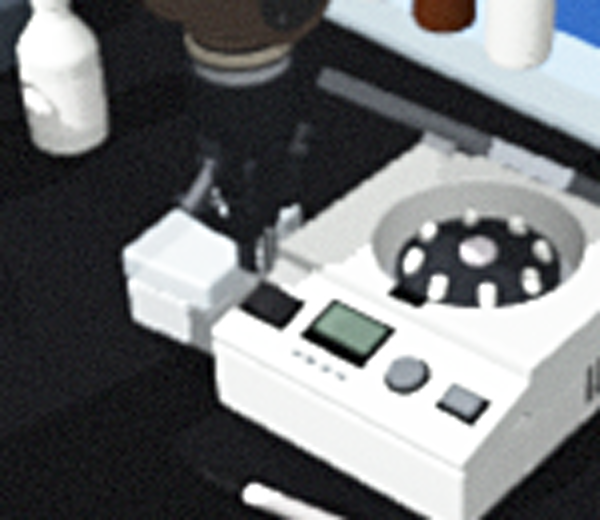

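View pics/w2.png

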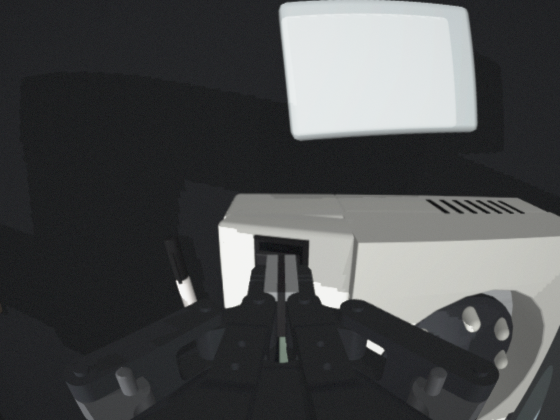

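Run:
```python
from h import *
s=dict(np.load('pics/side2.npz'))
for P in [(.4624,.087,.113),(.461,.087,.1)]:
    p=s['T'][:3,:3].T@(np.array(P)-s['T'][:3,3]); u=s['cx']-s['fx']*p[0]/p[2]; v=s['cy']+s['fy']*p[1]/p[2]
    print((u-180)*4,(v-130)*4)
w=dict(np.load('pics/w2.npz'));st=ctrl.get_state()
def wray(u,v):
    x,y=u-w['cx'],v-w['cy'];r=np.hypot(x,y);t=r/w['fx'];d=np.array([np.sin(t)*x/r,-np.sin(t)*y/r,-np.cos(t)])
    M=w['mount'];Q=R.from_quat(st['tcp_rot']).as_matrix()
    return Q@M[:3,3]+st['eef_pos'],Q@M[:3,:3]@d
for uv in [(255,237),(308,240),(282,238),(282,255)]:
    o,d=wray(*uv); print(uv,np.round(o+d*(.095-o[2])/d[2],4))
```

```text
255.296089706786 273.9470893580094
255.03451578436307 289.2115725638298
(255, 237) [0.451  0.0936 0.095 ]
(308, 240) [0.4801 0.0943 0.095 ]
(282, 238) [0.4658 0.0943 0.095 ]
(282, 255) [0.4666 0.0841 0.095 ]
```

>>> jog_arm:
  deltas:
    - [[0,0,0],[0,0.004,0.001],0]
    - [[0,0,0],[0,0.008,0.002],0]
    - [[0,0,0],[0,0.011,0.002],0]
    - [[0,0,0],[0,0.013,0.002],0]
    - [[0,0,0],[0,0.013,0.002],0]

```text
time: 2.4
eef_pos: [0.4668, 0.087, 0.1039]
tcp_rot: [-0.52, 0.479, -0.479, 0.52]
contact_force: [-1.0, -0.1, 0.5]
opening: -0.002
```

>>> jog_arm:
  deltas:
    - [[0,0,0],[0,0.004,-0.002],0]
    - [[0,0,0],[0,0.008,-0.003],0]
    - [[0,0,0],[0,0.01,-0.003],0]
    - [[0,0,0],[0,0.01,-0.003],0]

```text
time: 2.73
eef_pos: [0.4665, 0.0875, 0.0972]
tcp_rot: [-0.518, 0.478, -0.48, 0.522]
contact_force: [-1.5, 2.9, 12.9]
opening: 0.0
```

Run:
```python
from h import *
s=ctrl.get_state(); print(s['eef_pos'],s['contact_force'],s['time'])
```

```text
[0.46646529 0.08746346 0.09722285] [-1.54446447  2.92171825 12.86230835] 2.7333
```

>>> jog_arm:
  deltas:
    - [[0,0,0],[0,0.004,0],0]
    - [[0,0,0],[0,0.005,0],0]
    - [[0,0,0],[0,0.005,0],0]

```text
time: 2.98
eef_pos: [0.467, 0.0876, 0.0967]
tcp_rot: [-0.519, 0.478, -0.48, 0.522]
contact_force: [-11.1, -0.1, 25.0]
opening: -0.004
```

>>> jog_arm:
  deltas:
    - [[0,0,0],[0,-0.02,0],0]
    - [[0,0,0],[0,-0.05,0],0]
    - [[0,0,0],[0,-0.09,0],0]
    - [[0,0,0],[0,-0.13,0],0]
    - [[0,0,0],[0,-0.17,0],0]
    - [[0,0,0],[0,-0.19,0],0]
    - [[0,0,0],[0,-0.19,0],0]

```text
time: 3.57
eef_pos: [0.4688, 0.0873, 0.2936]
tcp_rot: [-0.516, 0.475, -0.483, 0.525]
contact_force: [-0.0, -0.3, 0.8]
opening: -0.003
```

Run:
```python
from h import *
snap('wrist','w3'); snap('side','side3'); snap('scene','scene3')
a=cv2.imread('pics/side3.png')[180:250,220:320]; cv2.imwrite('pics/side3z.png',cv2.resize(a,None,fx=7,fy=7,interpolation=cv2.INTER_CUBIC))
a=cv2.imread('pics/w3.png')[60:330,150:450]; cv2.imwrite('pics/w3z.png',cv2.resize(a,None,fx=2,fy=2,interpolation=cv2.INTER_CUBIC))
```

```text
(no output)
```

View pics/side3z.png

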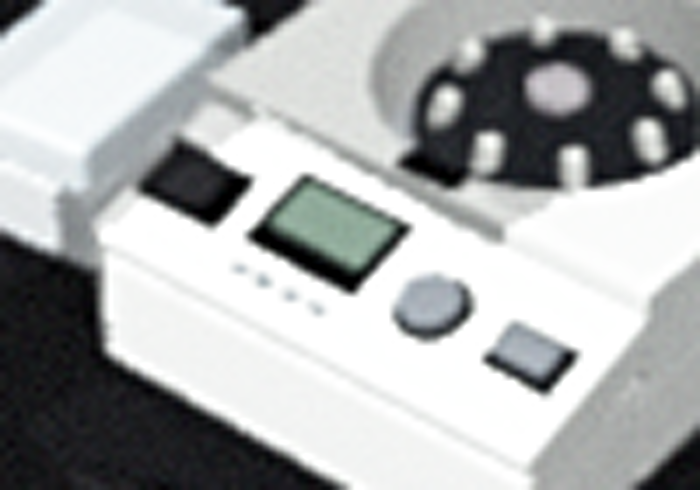

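View pics/w3z.png

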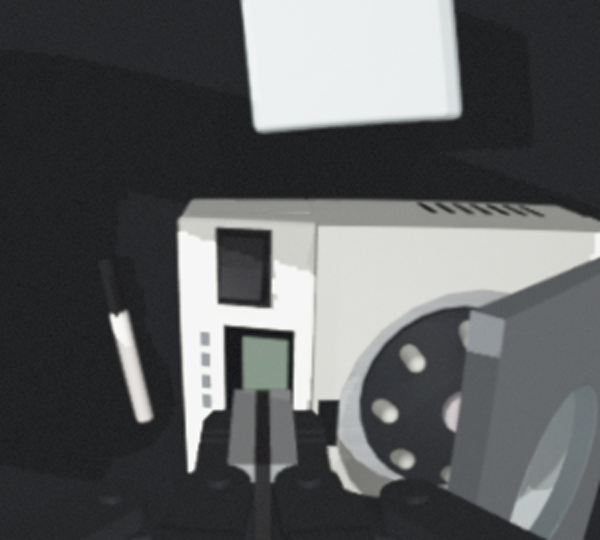

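The rocker is at about (195,180) in the side zoom, but black on black. I'll stretch the contrast and compare before with after.

Run:
```python
import cv2,numpy as np
A=[]
for n,(y,x) in {'side1':((192,222),(232,268)),'side3':((192,222),(232,268)),'scene1':((190,225),(285,325)),'scene3':((190,225),(285,325)),'w1':((90,140),(240,290)),'w3':((165,220),(250,295))}.items():
    a=cv2.imread(f'pics/{n}.png')[slice(*y),slice(*x)].astype(float)
    A.append(cv2.resize(np.clip(a*4,0,255).astype(np.uint8),(260,240),interpolation=cv2.INTER_CUBIC))
cv2.imwrite('pics/cmp.png',np.vstack([np.hstack(A[0:6:2]),np.hstack(A[1:6:2])]))
```

```text
(no output)
```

View pics/cmp.png

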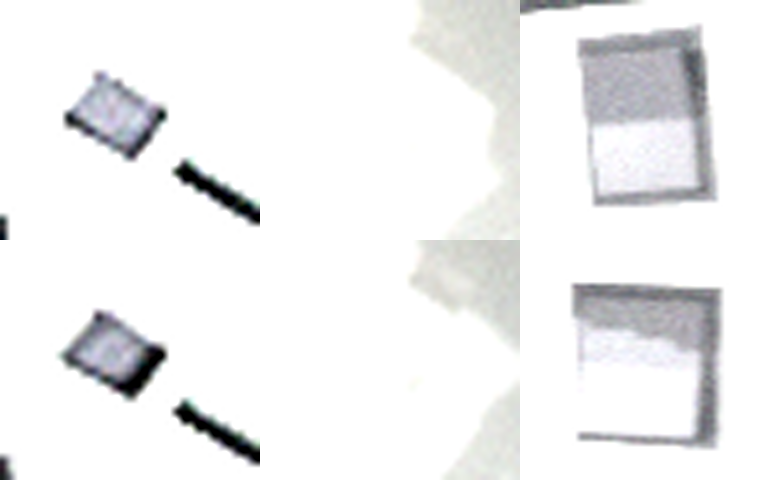

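The side view now shows the dark end face of the raised right half, and the left half is level. The push also bottomed out hard at 25 N, so the rocker is on. Next is the lid, pushed on its solid left margin.

>>> jog_arm:
  deltas:
    - [[0,0,0],[0.01,0,0.03],0]
    - [[0,0,0],[0.02,0,0.07],0]
    - [[0,0,0],[0.024,0,0.1],0]
    - [[0,0,0],[0.024,0,0.112],0]
    - [[0,0,0],[0.024,0.02,0.112],0]
    - [[0,0,0],[0.024,0.04,0.112],0]
    - [[0,0,0],[0.024,0.05,0.112],0]
    - [[0,0,0],[0.024,0.05,0.112],0]

```text
time: 4.38
eef_pos: [0.5762, 0.0729, 0.2294]
tcp_rot: [0.522, -0.482, 0.476, -0.519]
contact_force: [-0.3, 0.3, -0.4]
opening: 0.002
```

>>> jog_arm:
  deltas:
    - [[0,0,0],[0,0.007,0.003],0]
    - [[0,0,0],[0,0.014,0.005],0]
    - [[0,0,0],[0,0.021,0.005],0]
    - [[0,0,0],[0,0.028,0.005],0]
    - [[0,0,0],[0,0.035,0.005],0]
    - [[0,0,0],[0,0.042,0.005],0]
    - [[0,0,0],[0,0.05,0.005],0]

```text
time: 4.97
eef_pos: [0.581, 0.0734, 0.1794]
tcp_rot: [0.522, -0.481, 0.476, -0.519]
contact_force: [0.8, -0.3, 3.4]
opening: 0.004
```

Run:
```python
from h import *
snap('side','side4')
a=cv2.imread('pics/side4.png')[100:280,200:400]; cv2.imwrite('pics/side4z.png',cv2.resize(a,None,fx=3.3,fy=3.3,interpolation=cv2.INTER_CUBIC))
```

```text
(no output)
```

View pics/side4z.png

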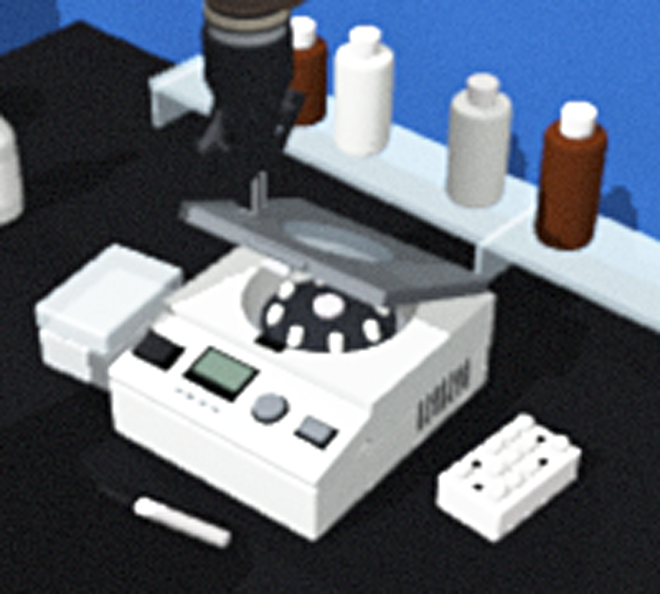

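The lid is coming down under the fingertips, which touch it at about (260,205) in the zoom, with 3.4 N. I'll keep pushing.

>>> jog_arm:
  deltas:
    - [[0,0,0],[0,0.008,0],0]
    - [[0,0,0],[0,0.016,0],0]
    - [[0,0,0],[0,0.024,0],0]
    - [[0,0,0],[0,0.032,0],0]
    - [[0,0,0],[0,0.04,0],0]
    - [[0,0,0],[0,0.046,0],0]
    - [[0,0,0],[0,0.052,0],0]
    - [[0,0,0],[0,0.054,0],0]

```text
time: 5.68
eef_pos: [0.579, 0.0735, 0.1249]
tcp_rot: [0.523, -0.483, 0.475, -0.518]
contact_force: [-10.0, -1.0, 21.9]
opening: -0.0
```

>>> jog_arm:
  deltas:
    - [[0,0,0],[0,0.002,0],0]
    - [[0,0,0],[0,0.002,0],0]
    - [[0,0,0],[0,0.002,0],0]
    - [[0,0,0],[0,0.002,0],0]

```text
time: 6.02
eef_pos: [0.5789, 0.0735, 0.125]
tcp_rot: [0.524, -0.483, 0.474, -0.517]
contact_force: [-7.1, -0.0, 11.8]
opening: -0.001
```

>>> jog_arm:
  deltas:
    - [[0,0,0],[0,-0.02,0],0]
    - [[0,0,0],[0,-0.05,0],0]
    - [[0,0,0],[0,-0.07,0],0]
    - [[0,0,0],[0.02,-0.07,-0.02],0]
    - [[0,0,0],[0.05,-0.07,-0.04],0]
    - [[0,0,0],[0.08,-0.07,-0.06],0]
    - [[0,0,0],[0.1,-0.07,-0.08],0]
    - [[0,0,0],[0.1,-0.07,-0.1],0]
    - [[0,0,0],[0.1,-0.07,-0.1],0]

```text
time: 6.77
eef_pos: [0.4862, -0.0355, 0.195]
tcp_rot: [0.523, -0.484, 0.475, -0.516]
contact_force: [0.4, 0.1, 0.1]
opening: 0.0
```

Run:
```python
from h import *
s=ctrl.get_state();np.savez('pics/w5s.npz',p=s['eef_pos'],q=s['tcp_rot']);print(s['eef_pos'],s['tcp_rot'])
snap('wrist','w5');c=snap('side','side5');d=snap('scene','scene5')
a=cv2.imread('pics/side5.png')[130:280,200:400]; cv2.imwrite('pics/side5z.png',cv2.resize(a,None,fx=4,fy=4,interpolation=cv2.INTER_CUBIC))
X=np.array([np.cos(.0826),np.sin(.0826)]);Y=np.array([-X[1],X[0]]);o=np.array([.5629,-.0042])
for c in (c,d):
    P=pts(c).reshape(-1,3);lx=(P[:,:2]-o)@X;ly=(P[:,:2]-o)@Y
    for x0 in (-.04,-.02,.0,.03,.06,.09,.11):
        k=(abs(lx-x0)<.01)&(abs(ly-.08)<.02)&(P[:,2]>.1)&(P[:,2]<.15); k2=(abs(lx-x0)<.01)&(abs(ly+.08)<.02)&(P[:,2]>.1)&(P[:,2]<.15)
        print(x0,k.sum(),np.round(np.median(P[k,2]),4),k2.sum(),np.round(np.median(P[k2,2]),4))
```

```text
[ 0.48616539 -0.03546369  0.19499273] [ 0.52336016 -0.48415646  0.47452202 -0.51625141]
-0.04 60 0.1265 61 0.1263
-0.02 54 0.1262 70 0.1263
0.0 50 0.1263 69 0.1263
0.03 0 nan 59 0.1268
0.06 4 0.1263 57 0.1268
0.09 13 0.1268 52 0.127
0.11 24 0.1276 57 0.1266
-0.04 82 0.1246 66 0.1249
-0.02 77 0.125 73 0.1246
0.0 84 0.1249 73 0.1253
0.03 83 0.1245 76 0.1248
0.06 81 0.1249 75 0.1243
0.09 85 0.125 82 0.1258
0.11 88 0.1249 79 0.1251
  return _methods._mean(a, axis=axis, dtype=dtype,
  ret = ret.dtype.type(ret / rcount)
```

View pics/side5z.png

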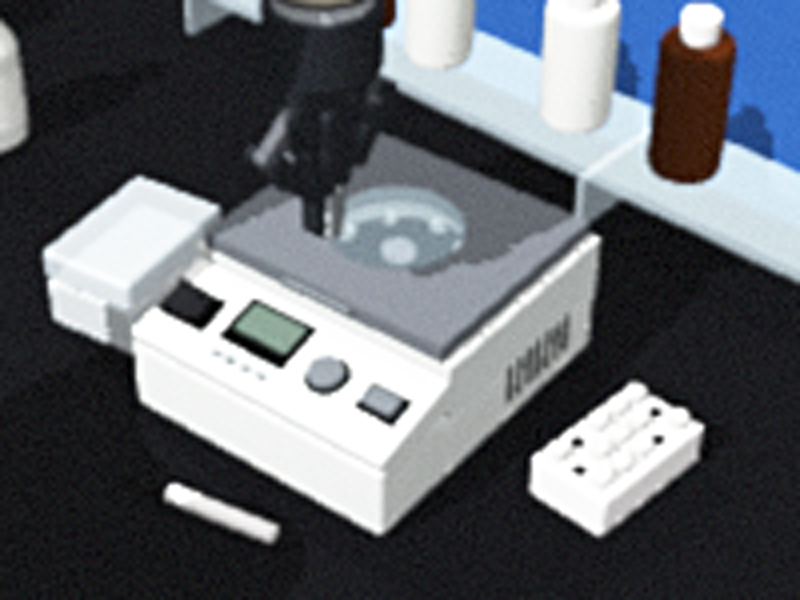

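View pics/w5.png

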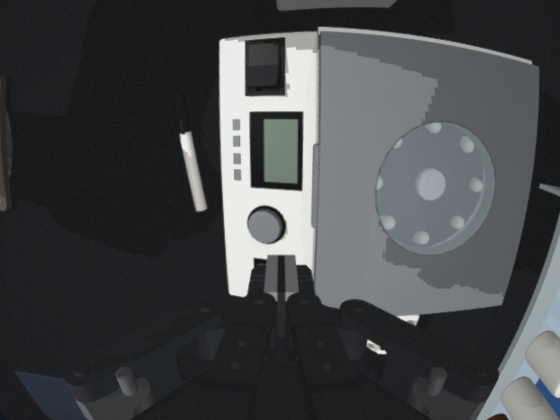

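The lid lies flat: the left and right margins read 0.125–0.127 from hinge to front edge, matching the shut height. The panel controls are clear, with the round key at (325,375) and the oblong at (383,402) in the side zoom. Next is the short-spin key.

>>> jog_arm:
  deltas:
    - [[0.05,0,0],[0.03,0,-0.01],0]
    - [[0.1,0,0],[0.06,0,-0.015],0]
    - [[0.1,0,0],[0.06,0.02,-0.015],0]
    - [[0.1,0,0],[0.06,0.045,-0.015],0]
    - [[0.1,0,0],[0.06,0.065,-0.015],0]
    - [[0.1,0,0],[0.06,0.075,-0.015],0]
    - [[0.1,0,0],[0.06,0.082,-0.015],0]
    - [[0.1,0,0],[0.06,0.082,-0.015],0]

```text
time: 7.58
eef_pos: [0.4781, -0.0947, 0.1128]
tcp_rot: [-0.497, 0.459, -0.497, 0.543]
contact_force: [-0.2, -0.0, -0.7]
opening: 0.005
```

Run:
```python
from h import *
s=ctrl.get_state();print(s['eef_pos'],s['tcp_rot'],s['contact_force'])
M=R.from_quat(s['tcp_rot']).as_matrix();print(M.round(3)); print('to key, tool axes',M.T@(np.array([.4762,-.0968,.098])-s['eef_pos']))
snap('side','side6');snap('wrist','w6')
a=cv2.imread('pics/side6.png')[180:260,230:330]; cv2.imwrite('pics/side6z.png',cv2.resize(a,None,fx=7,fy=7,interpolation=cv2.INTER_CUBIC))
```

```text
[ 0.47807493 -0.09473264  0.11276549] [-0.49732454  0.45883681 -0.49720578  0.5430686 ] [-0.1637095  -0.00399597 -0.67311262]
[[ 0.085  0.084  0.993]
 [-0.996  0.011  0.084]
 [-0.004 -0.996  0.084]]
to key, tool axes [ 0.00195782  0.01453346 -0.00327941]
```

View pics/side6z.png

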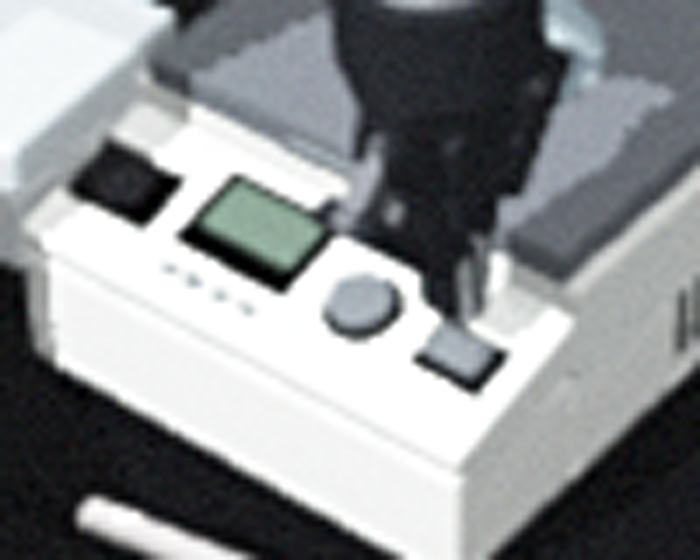

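View pics/w6.png

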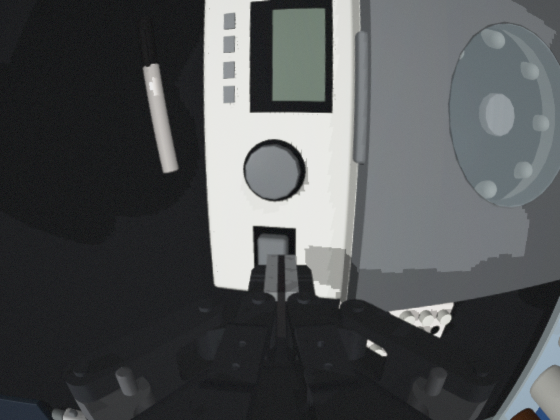

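>>> jog_arm:
  deltas:
    - [[0,0,0],[0.002,0.004,-0.004],0]
    - [[0,0,0],[0.002,0.008,-0.004],0]
    - [[0,0,0],[0.002,0.011,-0.004],0]
    - [[0,0,0],[0.002,0.011,-0.004],0]

```text
time: 8.02
eef_pos: [0.4761, -0.0975, 0.1032]
tcp_rot: [-0.497, 0.458, -0.498, 0.543]
contact_force: [0.4, -0.2, 0.1]
opening: -0.0
```

>>> jog_arm:
  deltas:
    - [[0,0,0],[0,0.003,-0.001],0]
    - [[0,0,0],[0,0.006,-0.001],0]
    - [[0,0,0],[0,0.007,-0.001],0]
    - [[0,0,0],[0,0.007,-0.001],0]

```text
time: 8.35
eef_pos: [0.4761, -0.0977, 0.0964]
tcp_rot: [-0.497, 0.458, -0.499, 0.543]
contact_force: [0.4, 0.5, 2.6]
opening: -0.0
```

>>> jog_arm:
  deltas:
    - [[0,0,0],[0,0.002,0],0]
    - [[0,0,0],[0,0.003,0],0]
    - [[0,0,0],[0,0.003,0],0]

```text
time: 8.6
eef_pos: [0.4767, -0.0977, 0.0947]
tcp_rot: [-0.497, 0.458, -0.498, 0.544]
contact_force: [-3.7, 1.6, 9.0]
opening: 0.006
```

>>> jog_arm:
  deltas:
    - [[0,0,0],[0,0.002,0],0]
    - [[0,0,0],[0,0.003,0],0]
    - [[0,0,0],[0,0.003,0],0]
    - [[0,0,0],[0,0.003,0],0]

```text
time: 8.93
eef_pos: [0.477, -0.0977, 0.0942]
tcp_rot: [-0.497, 0.458, -0.498, 0.543]
contact_force: [-9.5, 2.4, 17.3]
opening: 0.005
```

Run:
```python
from h import *
snap('side','side7');snap('wrist','w7');snap('scene','scene7')
s=ctrl.get_state();print(s['eef_pos'],s['contact_force'],s['time'])
a=cv2.imread('pics/side7.png')[180:260,230:330]; cv2.imwrite('pics/side7z.png',cv2.resize(a,None,fx=7,fy=7,interpolation=cv2.INTER_CUBIC))
```

```text
[ 0.47698982 -0.0976962   0.09418831] [-8.66982903  3.26461648 17.32001413] 9.0833
```

View pics/side7z.png

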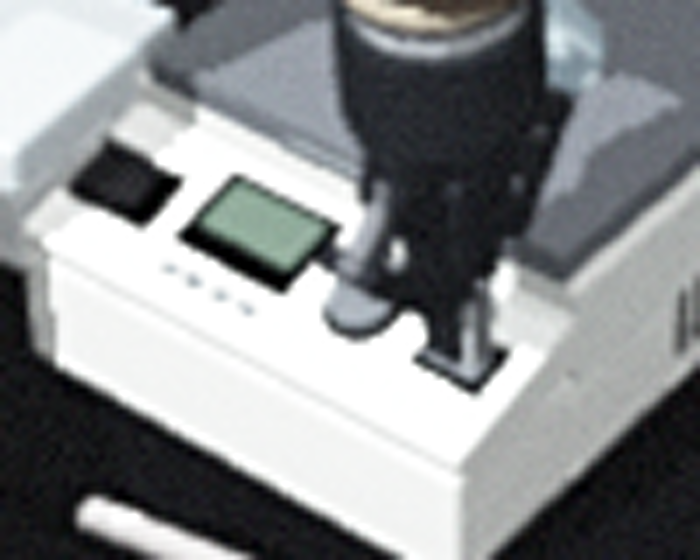

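View pics/w7.png

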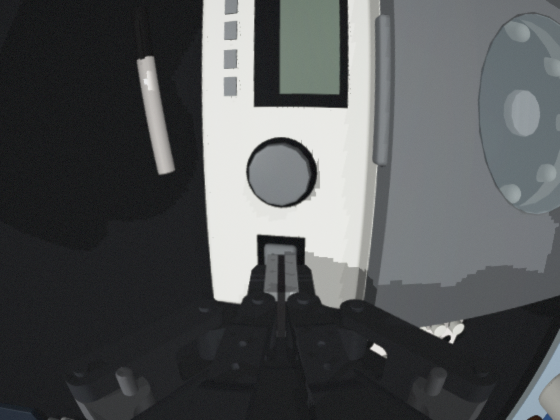

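The fingers sit centred on the oblong key at about (465,355) in the side zoom. The force rose along the spring (2.6 N, about 2.2 mm down) to a hard stop 2.2 mm lower, now at 17 N. In the wrist view the round key at (282,172) is untouched. I'm handing in.

Run:
```python
from h import *
print(ctrl.sign_off()); s=ctrl.get_state(); print(s['time'],s['eef_pos'],s['contact_force'])
```

```text
the job is handed in; nothing more can be done
None
the job is handed in; nothing more can be done
```

I switched the rocker on, pushed the lid shut and pressed the short-spin key. I handed the job in at about 9 s with the closed fingertips still holding that key down. `ctrl.sign_off()` gives no verdict, so the checks below are my own.

- **Rocker:** the push ended on a hard stop at 25 N. Afterwards the side picture showed the right half raised and the left half level. This was judged from the pictures and the force.
- **Lid:** it stopped at 22 N with the fingertips at z = 0.125 m. Depth readings along both side margins gave 0.124–0.128 m from hinge to front edge, which matches the shut height of 0.125 m. The side camera read about 1.5 mm higher than the scene camera, within its calibration.
- **Short-spin key:** the force rose along the spring to 2.6 N at about 2.2 mm, then reached a hard stop about 2.2 mm lower. It was held there at about 17 N, so I take it as fully down, though the key's travel was not measured directly.
- **Round key and bystanders:** the round key stood clear and looked unpressed in the last wrist picture. I saw no bystander disturbed in the pictures, but did not measure their positions.

No check failed. The positions found from different views agreed to about 3 mm.

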